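Hang two sample cups on the drying pegs

ROBOT

A 6-joint arm with a two-finger parallel gripper is mounted at the origin on the work surface. World frame = base frame: x ahead of the robot, y to its left, z up, the work surface at z = 0. Lengths are in m, angles in rad, forces in N, time in s.
With the tool pointing down it reaches from about 0.425 to 0.925 m from the base axis. Payload 12.5 kg.
Tool frame: the origin (TCP) lies at the very end of the fingers, on their centre line; the grasp point (between the pads) lies 19 mm behind it; z points along the fingers, y is the line along which they close (so a half turn about z gives the same grasp; the last joint's range is limited). The gripper opens to 85 mm and grips with 20 to 120 N. Pads are 22 mm wide; open, the fingers measure 114 mm over their backs; the gripper's body (76 mm by 85 mm) begins 54 mm behind the grasp point. The pads swing forward as they close: fully open they stand 13 mm farther back than shut.
Start: joints at [1.025, 0.491, 1.559, -0, 1.092, -0.106], TCP at [0.266, 0.566, 0.231] pointing down, gripper open.
Joint ranges: [-3.1, 3.1], [-0.84, 2.19], [0.05, 2.79], [-1.13, 4.28], [0.06, 2.93], [-2.69, 2.69]. Speed limits (rad/s): [2.22, 2.22, 2.79, 3.14, 3.14, 3.14].

INTERFACE

Orientations are given as a rotation vector (axis times angle).
In Python, from plant import robot, eyes, workorder gives the robot as it stands.
- The arm moves only by the tool step_arm, never from a script. Its argument "series" is a list of rows, each an object with "offset": the shift along the world's x, y, z in cm, a list of three; "rotation": the turn, a rotation vector about the world's x, y, z in degrees, a list of three; "jaw": the opening, from 0 (shut) to 1 (fully open). A call has 1 to 5 rows; each row is the pose to reach, as a shift and turn from the pose commanded when the call began; what a row does not reach only later rows make up. A row lasts 1/10 s, in which the tool goes at most 50 mm and 8.59 degrees, less where a joint would pass 70% of its speed; a pose out of reach is approached as far as the arm can. A call with a gripper value outside its range is refused whole. The fingers move at their own pace and stop on an object; "newtons" is the grip in N (left out, the last holds). Time passes only in rows, so rows that repeat a pose let the fingers close. It gives the time, the measured TCP pose, the force, the opening and the grip force at its end, in the units of the state.
- robot.get_obs(): the state, without advancing time (a new reading comes with each control period).
- eyes.get_image(name): name is "scene" or "top"; returns (picture, depth): 384x512x3 uint8, blue, green, red; 384x512 float32, m along the optical axis (not along the pixel's ray), 0 where there is no reading.
- eyes.get_calibration(name): a dict with "fx", "fy", "cx", "cy" (pixels), "xyz" and "attitude" of the camera in the world. Camera axes: x right, y down, z forward; pixel columns grow to the right and rows downward; lengths in m; the calibration is good to about 2 mm. A picture is of the moment at which its call begins. get_calibration takes no time and is no camera call.
- workorder.close_job(): hands the job in; it is judged then, once.
The state is a dict: "t": time; "joints": joint angles; "qvel": joint speeds; "effort": joint torques, N m; "ee_pos": TCP position; "tool_rot": TCP orientation; "contact_force": force on the tool from outside, world axes, zero at the start; "torque": the same for the moment, N m; "gripper_width": opening from 0.0 (shut) to 1.0 (fully open); "grasp_force": force on a finger pad.
Only numpy, scipy, OpenCV 4.12 (cv2) and the standard library are available. Lean on these libraries where they do the work, as an engineer would, in place of code of your own. Each camera call takes 0.05 s, during which the arm holds its last target. There are 200 camera calls.

TASK

The blue and the orange sample cup lie on sloping cradles with their mouths downhill. Turn each one upside down over the free drying peg whose collar has its own colour and lower it gently, without dropping it, until it stands straight with its rim fully down on the collar, then let go. Leave the two cups that are already drying and everything else on the bench where they are.

Things in the scene. Friction and masses are not known exactly. Their poses are not given: they have to be found in the camera images.
- cup_blue_mid (a point): Blue plastic sample cup, straight round tube closed at one end: outer diameter 56, length 95, wall 3, closed end 4 thick, about 100 g. At the start it lies in one of the two cradles, axis 25 degrees below level, mouth low. The point is the cup's centre, half-way along its axis; z axis runs along the cup from the closed end towards the open mouth (x and y may be turned any way about it).
- cup_orange_mid (a point): Orange plastic sample cup, straight round tube closed at one end: outer diameter 56, length 95, wall 3, closed end 4 thick, about 100 g. At the start it lies in the other cradle, axis 25 degrees below level, mouth low. The point is the cup's centre, half-way along its axis; z axis runs along the cup from the closed end towards the open mouth (x and y may be turned any way about it).
- cup_green_mid (a point): Green plastic sample cup, straight round tube closed at one end: outer diameter 56, length 95, wall 3, closed end 4 thick, about 100 g. It already stands upside down on the green peg; leave it alone. The point is the cup's centre, half-way along its axis; z axis runs along the cup from the closed end towards the open mouth (x and y may be turned any way about it).
- cup_grey_mid (a point): Grey plastic sample cup, straight round tube closed at one end: outer diameter 56, length 95, wall 3, closed end 4 thick, about 100 g. It already stands upside down on the grey peg; leave it alone. The point is the cup's centre, half-way along its axis; z axis runs along the cup from the closed end towards the open mouth (x and y may be turned any way about it).
- peg_blue: Fixed upright drying peg with a blue collar. Collar: disc 68 diameter, 14 high; steel post 34 diameter, tapering over its last 14 to 18, 88 high overall. Origin: centre of the collar's underside, 12 above the table; z up. Free; the blue cup belongs on it. A cup fully home stands upside down with its rim on the collar, its centre 61.5 above this origin.
- peg_orange: Fixed upright drying peg with an orange collar. Collar: disc 68 diameter, 14 high; steel post 34 diameter, tapering over its last 14 to 18, 88 high overall. Origin: centre of the collar's underside, 12 above the table; z up. Free; the orange cup belongs on it, home as for blue.
- peg_green: Fixed upright drying peg with a green collar. Collar: disc 68 diameter, 14 high; steel post 34 diameter, tapering over its last 14 to 18, 88 high overall. Origin: centre of the collar's underside, 12 above the table; z up. Carries the green cup.
- peg_grey: Fixed upright drying peg with a grey collar. Collar: disc 68 diameter, 14 high; steel post 34 diameter, tapering over its last 14 to 18, 88 high overall. Origin: centre of the collar's underside, 12 above the table; z up. Carries the grey cup.
- rack: Aluminium plate under the four pegs, fixed, 230 by 230 by 12; which peg is at which corner varies. Origin: centre of its underside; the pegs stand at x, y = +-60 in its frame. Fixed equipment (lamp, camera, books, case, boxes, up to 350 high) stands beyond x = 690 and beyond 450 to either side of the robot base.
- cradle_a: Fixed steel cradle for one cup: two round rails (8 thick, 32 apart) sloping down 25 degrees towards its +x axis, with two short upturned stops at the low end against which the cup's rim rests; foot 105 by 62 by 6. Origin: centre of the foot's underside. A cup in it lies along the rails, mouth towards +x, its centre 85 above the table, straight over the origin.
- cradle_b: Fixed steel cradle for one cup: two round rails (8 thick, 32 apart) sloping down 25 degrees towards its +x axis, with two short upturned stops at the low end against which the cup's rim rests; foot 105 by 62 by 6. Origin: centre of the foot's underside. A cup in it lies along the rails, mouth towards +x, its centre 85 above the table, straight over the origin.
- lens_mid (a point): Black lens barrel standing upright, 63 diameter, 85 high, loose. The point is its centre. Leave it alone.
- jar_mid (a point): Small amber jar standing upright, 56 diameter, 70 high, loose. The point is its centre. Leave it alone.
- puck_center (a point): Off-white reference disc lying flat, 70 diameter, 25 thick, loose. The point is its centre. Leave it alone.
- pot_mid (a point): Small terracotta pot standing upright, 80 diameter at the rim, 75 high, loose. The point is its centre. Leave it alone.
- screwdriver_grip (a point): Screwdriver lying on the table, 190 long, loose. The point is in its handle. Leave it alone.
Not all that is in view belongs to the job. Leave any red look-alike of the part that bears cup_blue_mid alone.

How it is judged:
By the outcome, as a careful person would: the job done as asked, in the order asked, and still so for the second after the job is handed in, with the robot touching nothing.
It also fails if it takes over 67 s, if anything falls off the work surface, if the arm or the gripper's body presses on something with over 40 N, if the wrist force passes 120 N, or if a joint passes its speed limit or range.

## Working session

There is one attempt and no reset: what is moved stays moved. The work goes in short steps, Python scripts to look and compute and a tool call to move; the robot and the scene stay as the last step left them, time stands still between calls to the robot, and variables do not carry over. Pictures are saved under pics/ and viewed, at most 10 in all, crops included, and the job is handed in when it is done.

Besides the shell and the picture viewer there is one more tool, called after "Call:" in YAML: its name, and indented under it one key for each argument. step_arm: Moves the arm, as the interface text tells. Its arguments: {"type":"object","properties":{"series":{"type":"array","items":{"type":"object","properties":{"offset":{"type":"array","items":{"type":"number"}},"rotation":{"type":"array","items":{"type":"number"}},"jaw":{"type":"number"}}}},"newtons":{"type":"number"}},"required":["series"]}

```bash
ls; mkdir -p pics; cat > h.py <<'E'
import numpy as np, cv2
from scipy.spatial.transform import Rotation as R
from plant import robot, eyes, workorder
def cal(n):
    c=eyes.get_calibration(n); return c
def rot(c):
    a=np.array(c["attitude"],float)
    return a if a.shape==(3,3) else R.from_rotvec(a).as_matrix()
def ptcloud(n,d):
    c=cal(n);h,w=d.shape;u,v=np.meshgrid(np.arange(w),np.arange(h))
    P=np.stack([(u-c["cx"])/c["fx"]*d,(v-c["cy"])/c["fy"]*d,d],-1)
    return P@rot(c).T+np.array(c["xyz"])
E
python3 - <<'E'
from h import *
for n in("scene","top"):
    im,d=eyes.get_image(n);np.savez(f"{n}0.npz",im=im,d=d);cv2.imwrite(f"pics/{n}0.png",im);print(cal(n))
print(robot.get_obs())
E
```

```text
pics
{'fx': 374.7649178719153, 'fy': 374.7649178719153, 'cx': 254.99215522658503, 'cy': 187.71549338172863, 'xyz': array([ 1.02998118, -0.80291649,  0.92305933]), 'attitude': array([-2.1637272 , -0.56016364,  0.3055033 ])}
{'fx': 448.87310776007644, 'fy': 448.87310776007644, 'cx': 253.33143649901638, 'cy': 193.78320298774082, 'xyz': array([0.25264592, 0.13271263, 1.8577371 ]), 'attitude': array([-2.18730812,  2.14434612, -0.13461283])}
{'t': 0.1, 'joints': array([ 1.02539939e+00,  4.91482122e-01,  1.55940845e+00, -2.27193670e-05,
        1.09170225e+00, -1.05587426e-01]), 'qvel': array([-0.00072556,  0.00110013, -0.00139955,  0.00193579, -0.00210301,
        0.00032396]), 'effort': array([ 2.12137915e-03, -6.19446659e+01, -2.62029791e+01, -5.67678921e-05,
        2.85540511e-03,  1.40292548e-05]), 'ee_pos': array([0.26597213, 0.56535113, 0.23078997]), 'tool_rot': array([-6.85214828e-01, -3.06564729e+00,  1.49855467e-03]), 'contact_force': array([ 0.12705894, -0.48627601,  0.25884843]), 'torque': array([0.07043267, 0.0745255 , 0.01255004]), 'grasp_force': 0.0, 'gripper_width': 1.0031162436227896}
```

View pics/scene0.png

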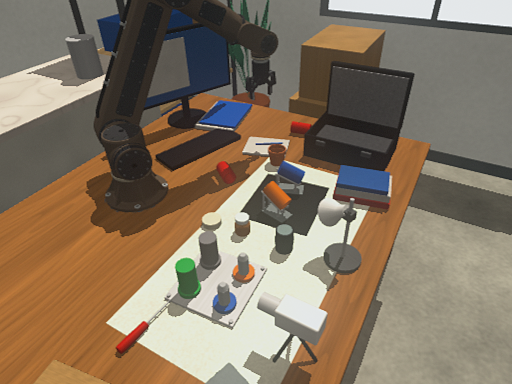

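View pics/top0.png

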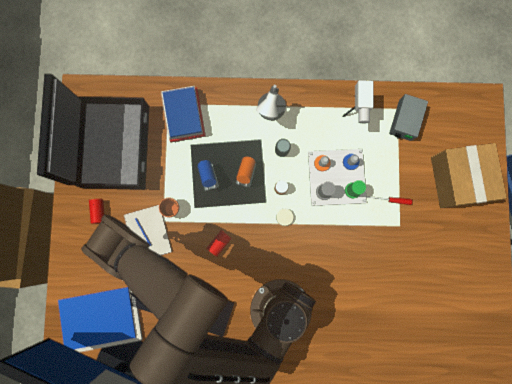

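Scene view: the blue cup is at (291,173) and the orange cup at (276,194), both in cradles. The free pegs are orange (243,268) and blue (224,300). The top view shows the same things: cups (207,175) and (246,171), pegs (322,162) and (351,159).

Things that could be mistaken for the targets, with top-view pixels:
- **Red can:** (218,243), and another at (97,210).
- **Blue books:** (183,112) and (100,318).
- **Terracotta pot:** (170,208).
- **Amber jar:** (281,187).

I choose the coloured tubes that lie on cradles on the black mat.

```bash
cat > meas.py <<'E'
from h import *
def mask(im,col):
    h=cv2.cvtColor(im,cv2.COLOR_BGR2HSV);H,S,V=cv2.split(h)
    return ((H>105)&(H<125)&(S>130)&(V>50)) if col=="blue" else ((H>5)&(H<16)&(S>170)&(V>90))
E
python3 - <<'E'
from meas import *
from scipy.optimize import least_squares
crops=[]
D={n:np.load(n+"0.npz") for n in("top","scene")}
PC={n:ptcloud(n,D[n]["d"]) for n in D}
for col in("blue","orange"):
    allp=[]
    for n in D:
        m=mask(D[n]["im"],col);P=PC[n]
        # cups: region on mat
        c=m&(P[...,0]>.4)&(P[...,0]<.69)&(P[...,1]>.05)&(P[...,1]<.42)&(P[...,2]>.05)&(P[...,2]<.16)
        k,l,s,ce=cv2.connectedComponentsWithStats(c.astype(np.uint8));
        i=1+np.argmax(s[1:,4]);p=P[l==i];allp.append(p)
        print(col,n,"cup px",ce[i],s[i,4],"mean",p.mean(0).round(4),"z",np.percentile(p[:,2],[2,98]).round(3))
    for nm,p in(("top",allp[0]),("scene",allp[1]),("both",np.vstack(allp))):
        # cylinder fit radius 28, slope -25deg, unknown centre xy, yaw ; centre z=.085 known
        def f(x,p=p):
            a=np.array([np.cos(x[2])*np.cos(.4363),np.sin(x[2])*np.cos(.4363),-np.sin(.4363)])
            q=p-[x[0],x[1],.085+x[3]];t=q@a
            rad=np.linalg.norm(q-np.outer(t,a),axis=1)-.028
            cap=t.clip(None,-.0475)+.0475
            end=np.abs(t)-.0475
            r=np.maximum(rad,end)  # capped SDF
            return np.append(np.where((rad<0)&(end<0),r,np.hypot(rad.clip(0),end.clip(0))),0.1*x[3])
        m=p.mean(0);best=min((least_squares(f,[m[0],m[1],y,0],loss="soft_l1",f_scale=.002) for y in np.arange(-3,3.2,.7)),key=lambda s:s.cost)
        print("  fit",nm,best.x.round(4),"yawdeg",np.degrees(best.x[2]).round(1),"rms",np.sqrt(np.mean(best.fun**2)).round(4))
    for n in D:
        m=mask(D[n]["im"],col);P=PC[n]
        c=m&(P[...,0]>.4)&(P[...,0]<.69)&(P[...,1]>-.4)&(P[...,1]<.0)&(P[...,2]<.06)&(P[...,2]>.005)
        p=P[c];top=p[np.abs(p[:,2]-.026)<.006]
        hull=cv2.convexHull((top[:,:2]*1e4).astype(np.float32));(x,y),r=cv2.minEnclosingCircle(hull)
        print(col,n,"collar",round(x/1e4,4),round(y/1e4,4),"r",round(r/1e4,4),len(top),"z",np.median(p[:,2]).round(4))
        q=P[(np.hypot(P[...,0]-x/1e4,P[...,1]-y/1e4)<.03)&(P[...,2]>.092)&(P[...,2]<.11)]
        print("   posttop",q.mean(0).round(4),len(q))
P=PC["top"]
for n,(u,v) in dict(green=(357,188),grey=(326,190),lens=(283,147),jar=(281,187),puck=(285,217),pot=(170,208),redcan=(218,243),lamp=(271,103),camtip=(364,122)).items():print(n,P[v,u].round(3))
z=P[...,2];print("max z near x<.69:",[(a,z[(P[...,0]>a)&(P[...,0]<a+.05)&(abs(P[...,1])<.4)].max().round(3)) for a in np.arange(.4,.8,.05)])
im=D["scene"]["im"][150:320,160:340];cv2.imwrite("pics/crop.png",cv2.resize(im,None,fx=3.4,fy=3.4,interpolation=cv2.INTER_CUBIC))
E
```

```text
blue top cup px [205.45289855 172.94202899] 276 mean [0.5351 0.3101 0.1059] z [0.081 0.13 ]
blue scene cup px [293.2  168.41] 100 mean [0.5523 0.3043 0.1079] z [0.088 0.13 ]
  fit top [ 0.5379  0.3079  0.3047 -0.0011] yawdeg 17.5 rms 0.0029
  fit scene [ 5.382e-01  3.053e-01  3.533e-01 -3.000e-04] yawdeg 20.2 rms 0.002
  fit both [ 0.5381  0.3073  0.3176 -0.0007] yawdeg 18.2 rms 0.0027
blue top collar 0.608 -0.283 r 0.0319 66 z 0.0246
   posttop [ 0.6103 -0.2837  0.0966] 29
blue scene collar 0.6138 -0.285 r 0.0326 112 z 0.0266
   posttop [ 0.6148 -0.2876  0.0974] 64
orange top cup px [244.57090909 169.73818182] 275 mean [0.5511 0.156  0.1061] z [0.082 0.13 ]
orange scene cup px [277.62698413 192.40079365] 252 mean [0.5663 0.1436 0.1059] z [0.081 0.128]
  fit top [ 0.5555  0.1517 -0.2784 -0.0012] yawdeg -16.0 rms 0.0029
  fit scene [ 0.555   0.1524 -0.2472  0.0006] yawdeg -14.2 rms 0.0021
  fit both [ 5.557e-01  1.516e-01 -2.657e-01 -5.000e-04] yawdeg -15.2 rms 0.0026
orange top collar 0.5996 -0.1627 r 0.0306 56 z 0.0247
   posttop [ 0.6028 -0.1629  0.098 ] 31
orange scene collar 0.6062 -0.1657 r 0.0329 93 z 0.0266
   posttop [ 0.6064 -0.1684  0.0984] 50
green [ 0.484 -0.283  0.128]
grey [ 0.475 -0.164  0.119]
lens [0.65  0.004 0.086]
jar [0.49  0.008 0.066]
puck [ 0.373 -0.012  0.024]
pot [ 0.402  0.463 -0.   ]
redcan [0.261 0.256 0.056]
lamp [0.795 0.06  0.198]
camtip [ 0.747 -0.312  0.132]
max z near x<.69: [(np.float64(0.4), np.float64(0.031)), (np.float64(0.45), np.float64(0.131)), (np.float64(0.5), np.float64(0.136)), (np.float64(0.55), np.float64(0.121)), (np.float64(0.6), np.float64(0.115)), (np.float64(0.6499999999999999), np.float64(0.096)), (np.float64(0.7), np.float64(0.192)), (np.float64(0.75), np.float64(0.204))]
```

View pics/crop.png

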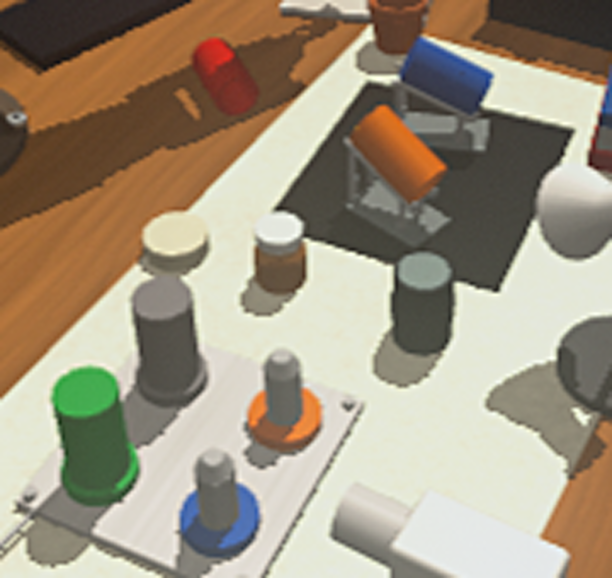

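The crop confirms the choice: blue tube in the far cradle, orange tube in the near one, both pegs bare, and the red can is a decoy. The measured sizes, heights and 120 mm peg spacing match the description. I'll set up a pose helper and move above blue.

```bash
cat >> h.py <<'E'
def cup(c,yaw,s=-.0075,beta=65):
    """grasp frame: returns TCP pos, rotation for cup centre c, yaw deg"""
    y=np.radians(yaw);b=np.radians(beta);t=np.radians(25)
    h=np.array([np.cos(y),np.sin(y),0]);a=h*np.cos(t)-[0,0,np.sin(t)]
    d=h*np.cos(b)-np.array([0,0,np.sin(b)]);n=np.array([-np.sin(y),np.cos(y),0])
    return np.array(c)+s*a+.019*d,np.stack([np.cross(n,d),n,d],1)
def delta(p,Rt):
    o=robot.get_obs();R0=R.from_rotvec(o["tool_rot"])
    print("offset cm",((np.array(p)-o["ee_pos"])*100).round(2),"rot deg",np.degrees((R.from_matrix(Rt)*R0.inv()).as_rotvec()).round(1),"q",np.round(o["joints"],3),"t",o["t"])
E
python3 - <<'E'
from h import *
p,r=cup((.538,.307,.085),18); print(p,r)
delta(p-.12*r[:,2],r)
E
```

```text
[0.53917212 0.30738084 0.07094979] [[-0.86194993 -0.30901699  0.40193385]
 [-0.28006451  0.95105652  0.13059623]
 [-0.42261826  0.         -0.90630779]]
offset cm [ 22.5  -27.36  -5.11] rot deg [ -1.5 -25.6  42.5] q [ 1.025  0.491  1.559 -0.     1.092 -0.106] t 0.1
```

Call:
step_arm:
  series:
    - {"offset": [4, -5, 1], "rotation": [0, -3, 6], "jaw": 1}
    - {"offset": [8, -10, 1], "rotation": [0, -7, 13], "jaw": 1}
    - {"offset": [12, -15, 0], "rotation": [-1, -11, 20], "jaw": 1}
    - {"offset": [16, -19, -1], "rotation": [-1, -15, 27], "jaw": 1}
    - {"offset": [20, -23, -3], "rotation": [-1.5, -20, 34], "jaw": 1}

```text
t: 0.6
ee_pos: [0.4271, 0.3763, 0.2167]
tool_rot: [-0.231, 2.786, 0.072]
contact_force: [2.4, -0.1, -0.1]
gripper_width: 0.998
grasp_force: 0.0
```

```bash
python3 - <<'E'
from h import *
p,r=cup((.538,.307,.085),18)
delta(p-.12*r[:,2],r); o=robot.get_obs();print(o["ee_pos"],o["tool_rot"])
E
```

```text
offset cm [ 6.38 -8.46 -3.7 ] rot deg [ 0.  -5.2  8.3] q [ 0.672  0.344  1.909 -0.268  0.588 -0.863] t 0.6
[0.42714249 0.37628863 0.21668748] [-0.23056011  2.78586929  0.07162677]
```

Call:
step_arm:
  series:
    - {"offset": [0, 0, 0], "rotation": [0, 0, 0], "jaw": 1}
    - {"offset": [0, 0, 0], "rotation": [0, 0, 0], "jaw": 1}

```text
t: 0.8
ee_pos: [0.4263, 0.3766, 0.2159]
tool_rot: [-0.219, 2.792, 0.07]
contact_force: [-0.3, 0.0, -0.5]
gripper_width: 0.999
grasp_force: 0.0
```

```bash
cat > fk.py <<'E'
from h import *
from scipy.optimize import least_squares
def Rz(t):return R.from_rotvec([0,0,t])
def Ry(t):return R.from_rotvec([0,t,0])
def Rx(t):return R.from_rotvec([t,0,0])
# guess: z-y-y-z-y-z arm with lateral offset
def fk(q,k=(.3,.458,.458,.3,.066,0.)):
    h,L1,L2,T,off,e=k
    A=Rz(q[0]);B=A*Ry(q[1]);C=B*Ry(q[2]);D=C*Rz(q[3])*Ry(q[4]);E=D*Rz(q[5])
    p=np.array([0,0,h])+A.apply([0,off,0])+B.apply([0,0,L1])+C.apply([e,0,L2])+D.apply([0,0,T])
    return p,E
E
python3 - <<'E'
from fk import *
p,r=cup((.538,.307,.085),18)
delta(p-.12*r[:,2],r); o=robot.get_obs();print(o["ee_pos"],o["tool_rot"])
for q,t in(([1.0254,.4915,1.5594,0,1.0917,-.1056],[-.6852,-3.0656,.0015]),(o["joints"],o["tool_rot"])):
    p,E=fk(q);print((R.from_rotvec(t).inv()*E).as_rotvec().round(3),R.from_rotvec(t).as_matrix()[:,2].round(3),E.as_matrix()[:,2].round(3))
E
```

```text
offset cm [ 6.46 -8.49 -3.62] rot deg [ 0.  -5.5  8.8] q [ 0.674  0.346  1.907 -0.266  0.594 -0.855] t 0.8
[0.42634623 0.37658347 0.21588992] [-0.21872694  2.79227623  0.06956808]
[ 0.    -0.    -1.571] [-0.001 -0.001 -1.   ] [-0.001 -0.001 -1.   ]
[-0.     0.    -1.571] [ 0.329  0.074 -0.942] [ 0.329  0.074 -0.942]
```

Call:
step_arm:
  series:
    - {"offset": [2.5, -3.2, -1], "rotation": [0, -2.5, 4], "jaw": 1}
    - {"offset": [5, -6.4, -1.8], "rotation": [0, -4, 8], "jaw": 1}
    - {"offset": [6.5, -8.5, -3.6], "rotation": [0, -5.5, 8.8], "jaw": 1}
    - {"offset": [6.5, -8.5, -3.6], "rotation": [0, -5.5, 8.8], "jaw": 1}
    - {"offset": [6.5, -8.5, -3.6], "rotation": [0, -5.5, 8.8], "jaw": 1}

```text
t: 1.3
ee_pos: [0.491, 0.2932, 0.1802]
tool_rot: [-0.427, 2.675, 0.095]
contact_force: [-0.5, 0.3, -0.2]
gripper_width: 0.998
grasp_force: 0.0
```

```bash
python3 - <<'E'
from fk import *
o=robot.get_obs();p,r=cup((.538,.307,.085),18);delta(p-.12*r[:,2],r)
d=[([1.0254,.4915,1.5594,0,1.0917,-.1056],[.26597,.56535,.23079]),([.674,.346,1.907,-.266,.594,-.855],[.42634,.37658,.21589]),(o["joints"],o["ee_pos"]),([.672,.344,1.909,-.268,.588,-.863],[.42714,.37629,.21669])]
s=least_squares(lambda k:np.append(np.concatenate([fk(q,k)[0]-t for q,t in d]),1e-3*(k-np.array([.33,.46,.46,.3,.066,0]))),[.33,.46,.46,.3,.066,0])
print(s.x.round(4),(s.fun*1e3).round(2)); print(o["joints"],o["ee_pos"])
E
```

```text
offset cm [-0.01 -0.15 -0.05] rot deg [ 0.  -0.  -0.2] q [ 0.448  0.376  2.02  -0.177  0.318 -1.284] t 1.3
[0.1975 0.5866 0.4112 0.2554 0.0659 0.0433] [-0.01  0.01  0.01 -0.11  0.14 -0.05  0.01 -0.    0.02  0.1  -0.14  0.02
 -0.13  0.13 -0.05 -0.04 -0.    0.04]
[ 0.44752376  0.37576137  2.01978733 -0.17714013  0.31776706 -1.28382715] [0.49103011 0.29320981 0.18017022]
```

```bash
cat >> fk.py <<'E'
K=(0.1975,0.5866,0.4112,0.2554,0.0659,0.0433)
LO=np.array([-3.1,-.84,.05,-1.13,.06,-2.69]);HI=np.array([3.1,2.19,2.79,4.28,2.93,2.69])
TL=Rz(np.pi/2)
def ik(p,Rt,q0):
    def f(q):
        P,E=fk(q,K);return np.concatenate([(P-p)*5,((E*TL).inv()*R.from_matrix(Rt)).as_rotvec()])
    s=least_squares(f,np.clip(q0,LO+1e-3,HI-1e-3),bounds=(LO,HI));return s.x,np.abs(s.fun).max()
def placeR(yaw,beta,az):
    """tool rot with cup axis down, tool horizontal component pointing az deg"""
    _,r=cup((0,0,0),yaw,beta=beta);y=np.radians(yaw)
    n=np.array([-np.sin(y),np.cos(y),0]);F=R.from_rotvec(n*np.radians(65))
    return (R.from_rotvec([0,0,np.radians(az-(yaw+180))])*F).as_matrix()@r
def place(peg,h,yaw,beta,az,s=-.0075):
    """TCP with cup centre h above collar-origin-level home"""
    r=placeR(yaw,beta,az);c=np.array([peg[0],peg[1],.0735+h])
    return c+np.array([0,0,-s])+.019*r[:,2],r
E
python3 - <<'E'
from fk import *
from scipy.spatial.transform import Slerp
q0=robot.get_obs()["joints"]
BL=((.538,.307,.085),18,(.612,-.285));OR=((.556,.152,.085),-15,(.604,-.165))
for nm,(c,yaw,peg) in(("blue",BL),("orange",OR)):
  for beta in(60,65,75,90):
    p,r=cup(c,yaw,beta=beta);q,e=ik(p,r,q0);print(nm,beta,"grasp",q.round(2),round(e,4))
    pl=p+[0,0,.14];ql,e=ik(pl,r,q);print("   lift",ql.round(2),round(e,4))
    for az in(180,225,250,270,300,330):
        pf,rf=place(peg,.11,yaw,beta,az)
        sl=Slerp([0,1],R.from_matrix([r,rf]));q=ql;em=0;J=[]
        for t in np.linspace(0,1,21)[1:]:
            q,e=ik(pl+(pf-pl)*t,sl(t).as_matrix(),q);em=max(em,e);J.append(q)
        pd,_=place(peg,0,yaw,beta,az);qd,e2=ik(pd,rf,q)
        J=np.array(J);print("   az",az,"err",round(em,3),round(e2,3),"maxstep",np.abs(np.diff(J,axis=0)).max().round(2),"q",qd.round(2),"q5min",J[:,4].min().round(2),"rotang",np.degrees((R.from_matrix(rf)*R.from_matrix(r).inv()).magnitude()).round())
E
```

```text
blue 60 grasp [ 0.43  0.61  2.02 -1.13  0.06 -0.34] 0.0319
   lift [ 0.44  0.38  1.93 -0.2   0.32 -1.28] 0.0
   az 180 err 0.0 0.0 maxstep 0.11 q [-0.45  0.95  1.2  -0.25  1.55 -1.94] q5min 0.38 rotang 67.0
   az 225 err 0.0 0.0 maxstep 0.14 q [-0.35  0.87  1.42 -0.59  1.21 -2.39] q5min 0.38 rotang 70.0
   az 250 err 0.024 0.0 maxstep 0.16 q [-0.33  0.81  1.58 -0.79  0.94 -2.58] q5min 0.37 rotang 81.0
   az 270 err 0.091 0.004 maxstep 0.17 q [-0.34  0.76  1.71 -0.99  0.7  -2.69] q5min 0.37 rotang 94.0
   az 300 err 0.352 0.306 maxstep 0.19 q [-0.36  0.72  1.8  -1.13  0.49 -2.69] q5min 0.36 rotang 116.0
   az 330 err 0.771 0.738 maxstep 0.22 q [-0.35  0.7   1.83 -1.13  0.36 -2.69] q5min 0.2 rotang 140.0
blue 65 grasp [ 0.43  0.61  1.99 -0.44  0.12 -1.02] 0.0
   lift [ 0.43  0.39  1.88 -0.12  0.44 -1.36] 0.0
   az 180 err 0.0 0.0 maxstep 0.08 q [-0.44  0.99  1.15 -0.28  1.65 -1.94] q5min 0.5 rotang 67.0
   az 225 err 0.0 0.0 maxstep 0.11 q [-0.33  0.89  1.4  -0.65  1.27 -2.36] q5min 0.5 rotang 70.0
   az 250 err 0.0 0.0 maxstep 0.12 q [-0.31  0.83  1.58 -0.88  0.99 -2.51] q5min 0.5 rot
[... 3863 characters left out ...]
 grasp [ 0.16  0.63  1.84  0.    0.67 -1.15] 0.0
   lift [ 0.16  0.44  1.72 -0.    0.98 -1.15] 0.0
   az 180 err 0.0 0.0 maxstep 0.06 q [-0.28  1.11  1.09 -0.28  2.04 -1.82] q5min 1.05 rotang 67.0
   az 225 err 0.0 0.0 maxstep 0.07 q [-0.11  1.02  1.36 -0.79  1.66 -2.14] q5min 1.05 rotang 86.0
   az 250 err 0.0 0.0 maxstep 0.07 q [-0.04  0.94  1.59 -1.08  1.38 -2.16] q5min 1.05 rotang 103.0
   az 270 err 0.105 0.161 maxstep 0.1 q [-0.04  0.88  1.66 -1.13  1.21 -2.3 ] q5min 1.05 rotang 118.0
   az 300 err 0.327 0.409 maxstep 0.15 q [-0.1   0.74  1.77 -1.13  0.83 -2.69] q5min 0.86 rotang 142.0
   az 330 err 0.526 0.49 maxstep 0.19 q [-0.13  0.66  1.84 -1.13  0.56 -2.69] q5min 0.55 rotang 167.0
```

```bash
python3 - <<'E'
from fk import *
p,r=cup((.538,.307,.085),18,beta=70)
delta(p-.10*r[:,2],r);delta(p,r);print((p*1e3).round(1),r[:,2].round(3));print(ik(p,r,robot.get_obs()["joints"])[0].round(2))
E
```

```text
offset cm [ 1.42  0.31 -1.59] rot deg [-1.5  4.7 -0.2] q [ 0.448  0.376  2.02  -0.177  0.318 -1.284] t 1.3
offset cm [  4.67   1.37 -10.99] rot deg [-1.5  4.7 -0.2] q [ 0.448  0.376  2.02  -0.177  0.318 -1.284] t 1.3
[537.7 306.9  70.3] [ 0.325  0.106 -0.94 ]
[ 0.43  0.61  1.94 -0.16  0.24 -1.31]
```

Call:
step_arm:
  series:
    - {"offset": [1.4, 0.3, -1.6], "rotation": [-1.5, 4.7, -0.2], "jaw": 1}
    - {"offset": [2.4, 0.6, -4.5], "rotation": [-1.5, 4.7, -0.2], "jaw": 1}
    - {"offset": [3.4, 1.0, -7.3], "rotation": [-1.5, 4.7, -0.2], "jaw": 1}
    - {"offset": [4.2, 1.2, -9.6], "rotation": [-1.5, 4.7, -0.2], "jaw": 1}
    - {"offset": [4.7, 1.4, -11.0], "rotation": [-1.5, 4.7, -0.2], "jaw": 1}

```text
t: 1.8
ee_pos: [0.5378, 0.3083, 0.0691]
tool_rot: [-0.439, 2.76, 0.078]
contact_force: [0.0, 0.6, 0.1]
gripper_width: 1.0
grasp_force: 0.0
```

Call:
step_arm:
  series:
    - {"offset": [0, 0, 0], "rotation": [0, 0, 0], "jaw": 1}
    - {"offset": [0, 0, 0], "rotation": [0, 0, 0], "jaw": 1}

```text
t: 2.0
ee_pos: [0.5378, 0.3073, 0.0709]
tool_rot: [-0.438, 2.759, 0.078]
contact_force: [0.1, -0.5, -0.2]
gripper_width: 1.001
grasp_force: 0.0
```

```bash
python3 - <<'E'
from h import *
p,r=cup((.538,.307,.085),18,beta=70);delta(p,r)
im,d=eyes.get_image("scene");cv2.imwrite("pics/g1.png",cv2.resize(im[90:270,190:400],None,fx=3.3,fy=3.3,interpolation=cv2.INTER_CUBIC))
E
```

```text
offset cm [-0.01 -0.04 -0.06] rot deg [-0.   0.1 -0.1] q [ 0.429  0.613  1.941 -0.164  0.241 -1.305] t 2.0
```

View pics/g1.png

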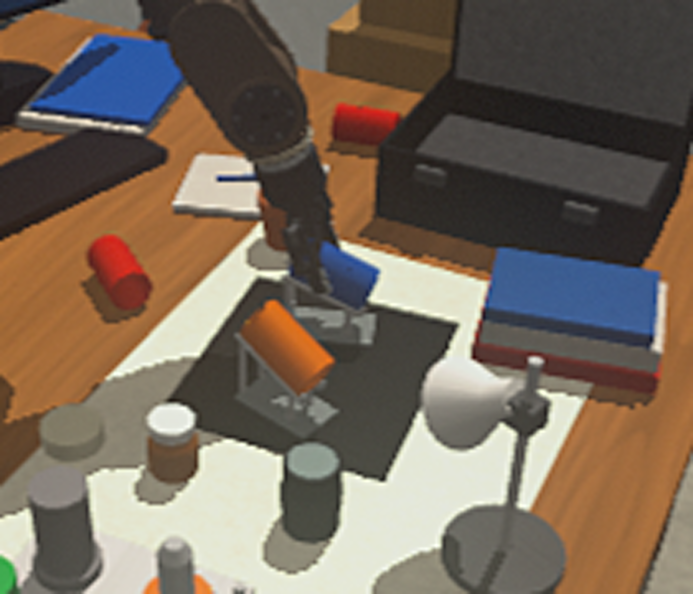

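The fingers straddle the blue cup at crop pixel (325,270), clear of the cradle and of the orange cup. Closing.

Call:
step_arm:
  series:
    - {"offset": [0, 0, 0], "jaw": 0}
    - {"offset": [0, 0, 0], "jaw": 0}
    - {"offset": [0, 0, 0], "jaw": 0}
    - {"offset": [0, 0, 0], "jaw": 0}
    - {"offset": [0, 0, 0], "jaw": 0}
  newtons: 40

```text
$.series[0]: bad value
```

Call:
step_arm:
  series:
    - {"offset": [0, 0, 0], "jaw": 0}
    - {"offset": [0, 0, 0], "jaw": 0}
    - {"offset": [0, 0, 0], "jaw": 0}

```text
$.series[0]: bad value
```

Call:
step_arm:
  series:
    - {"offset": [0, 0, 0], "rotation": [0, 0, 0], "jaw": 0}
    - {"offset": [0, 0, 0], "rotation": [0, 0, 0], "jaw": 0}
    - {"offset": [0, 0, 0], "rotation": [0, 0, 0], "jaw": 0}
    - {"offset": [0, 0, 0], "rotation": [0, 0, 0], "jaw": 0}
    - {"offset": [0, 0, 0], "rotation": [0, 0, 0], "jaw": 0}
  newtons: 40

```text
t: 2.55
ee_pos: [0.5384, 0.3072, 0.0717]
tool_rot: [-0.438, 2.756, 0.079]
contact_force: [-4.3, 4.8, 7.6]
gripper_width: 0.653
grasp_force: 41.2
```

Call:
step_arm:
  series:
    - {"offset": [0, 0, 0], "rotation": [0, 0, 0], "jaw": 0}
    - {"offset": [0, 0, 0], "rotation": [0, 0, 0], "jaw": 0}
    - {"offset": [0, 0, 0], "rotation": [0, 0, 0], "jaw": 0}

```text
t: 2.85
ee_pos: [0.5384, 0.3073, 0.0717]
tool_rot: [-0.438, 2.756, 0.079]
contact_force: [-4.2, 3.9, 9.0]
gripper_width: 0.653
grasp_force: 41.2
```

Call:
step_arm:
  series:
    - {"offset": [0, 0, 0.7], "rotation": [0, 0, 0], "jaw": 0}
    - {"offset": [0, 0, 2], "rotation": [0, 0, 0], "jaw": 0}
    - {"offset": [0, 0, 5], "rotation": [0, 0, 0], "jaw": 0}
    - {"offset": [0, 0, 9], "rotation": [0, 0, 0], "jaw": 0}
    - {"offset": [0, 0, 14], "rotation": [0, 0, 0], "jaw": 0}

```text
t: 3.35
ee_pos: [0.5372, 0.3059, 0.2112]
tool_rot: [-0.438, 2.762, 0.077]
contact_force: [0.7, 0.4, -2.3]
gripper_width: 0.656
grasp_force: 43.0
```

Call:
step_arm:
  series:
    - {"offset": [0, 0, 0], "rotation": [0, 0, 0], "jaw": 0}
    - {"offset": [0, 0, 0], "rotation": [0, 0, 0], "jaw": 0}

```text
t: 3.55
ee_pos: [0.538, 0.3064, 0.2119]
tool_rot: [-0.437, 2.757, 0.079]
contact_force: [-0.5, -0.2, -2.2]
gripper_width: 0.65
grasp_force: 43.0
```

```bash
cat > path.py <<'E'
from fk import *
from scipy.spatial.transform import Slerp
def path(pf,rf,N):
    o=robot.get_obs();p0=o["ee_pos"];sl=Slerp([0,1],R.concatenate([R.from_rotvec(o["tool_rot"]),R.from_matrix(rf)]));q=o["joints"]
    ts=np.linspace(0,1,N+1)
    for a,b in zip(ts[:-1],ts[1:]):
        dp=(pf-p0)*(b-a)*100;rv=np.degrees((sl(b)*sl(a).inv()).as_rotvec());q2,e=ik(p0+(pf-p0)*b,sl(b).as_matrix(),q)
        print(dp.round(2),rv.round(2),"q",q2.round(2),"dq",np.abs(q2-q).max().round(2),"err",round(e,4));q=q2
    print("now",p0.round(4),"to",np.round(pf,4),"t",o["t"])
E
python3 - <<'E'
from path import *
pf,rf=place((.612,-.285),.08,18,70,240);path(pf,rf,4)
E
```

```text
[  1.68 -15.07  -1.61] [-10.48  12.94   9.32] q [ 0.18  0.43  1.78 -0.07  0.84 -1.83] dq 0.43 err 0.0
[  1.68 -15.07  -1.61] [-10.48  12.94   9.32] q [-0.01  0.52  1.69 -0.25  1.05 -2.11] dq 0.28 err 0.0
[  1.68 -15.07  -1.61] [-10.48  12.94   9.32] q [-0.16  0.64  1.58 -0.51  1.19 -2.33] dq 0.26 err 0.0
[  1.68 -15.07  -1.61] [-10.48  12.94   9.32] q [-0.29  0.77  1.46 -0.81  1.26 -2.5 ] dq 0.3 err 0.0
now [0.538  0.3064 0.2119] to [ 0.6053 -0.2966  0.1476] t 3.55
```

Call:
step_arm:
  series:
    - {"offset": [0.3, -3, 0.5], "rotation": [-2.1, 2.6, 1.9], "jaw": 0}
    - {"offset": [0.7, -6, 1], "rotation": [-4.2, 5.2, 3.7], "jaw": 0}
    - {"offset": [1.0, -9, 1], "rotation": [-6.3, 7.8, 5.6], "jaw": 0}
    - {"offset": [1.3, -12, 1], "rotation": [-8.4, 10.4, 7.5], "jaw": 0}
    - {"offset": [1.7, -15, 1], "rotation": [-10.5, 12.9, 9.3], "jaw": 0}

```text
t: 4.05
ee_pos: [0.5543, 0.155, 0.2188]
tool_rot: [-0.746, 2.963, -0.094]
contact_force: [-0.3, -0.2, -0.8]
gripper_width: 0.652
grasp_force: 43.1
```

Call:
step_arm:
  series:
    - {"offset": [0.3, -3, 0], "rotation": [-2.1, 2.6, 1.9], "jaw": 0}
    - {"offset": [0.7, -6, 0], "rotation": [-4.2, 5.2, 3.7], "jaw": 0}
    - {"offset": [1.0, -9, 0], "rotation": [-6.3, 7.8, 5.6], "jaw": 0}
    - {"offset": [1.3, -12, 0], "rotation": [-8.4, 10.4, 7.5], "jaw": 0}
    - {"offset": [1.7, -15, 0], "rotation": [-10.5, 12.9, 9.3], "jaw": 0}

```text
t: 4.55
ee_pos: [0.5714, 0.0051, 0.2187]
tool_rot: [0.972, -2.793, 0.26]
contact_force: [0.4, -0.4, -1.8]
gripper_width: 0.651
grasp_force: 43.1
```

Call:
step_arm:
  series:
    - {"offset": [0.3, -3, 0], "rotation": [-2.1, 2.6, 1.9], "jaw": 0}
    - {"offset": [0.7, -6, 0], "rotation": [-4.2, 5.2, 3.7], "jaw": 0}
    - {"offset": [1.0, -9, 0], "rotation": [-6.3, 7.8, 5.6], "jaw": 0}
    - {"offset": [1.3, -12, 0], "rotation": [-8.4, 10.4, 7.5], "jaw": 0}
    - {"offset": [1.7, -15, 0], "rotation": [-10.5, 12.9, 9.3], "jaw": 0}

```text
t: 5.05
ee_pos: [0.5885, -0.1447, 0.2186]
tool_rot: [1.11, -2.444, 0.393]
contact_force: [0.5, 0.3, -1.7]
gripper_width: 0.652
grasp_force: 43.1
```

```bash
python3 - <<'E'
from path import *
pf,rf=place((.612,-.285),.10,18,70,240);path(pf,rf,2)
E
```

```text
[ 0.84 -7.6  -2.55] [-5.15  6.36  4.63] q [-0.23  0.66  1.49 -0.64  1.29 -2.46] dq 0.15 err 0.0
[ 0.84 -7.6  -2.55] [-5.15  6.36  4.63] q [-0.29  0.75  1.45 -0.8   1.28 -2.53] dq 0.16 err 0.0
now [ 0.5885 -0.1447  0.2186] to [ 0.6053 -0.2966  0.1676] t 5.05
```

Call:
step_arm:
  series:
    - {"offset": [0.3, -3, 0], "rotation": [-2.1, 2.5, 1.9], "jaw": 0}
    - {"offset": [0.7, -6, 0], "rotation": [-4.1, 5.1, 3.7], "jaw": 0}
    - {"offset": [1.0, -9.1, -1], "rotation": [-6.2, 7.6, 5.6], "jaw": 0}
    - {"offset": [1.3, -12.2, -2], "rotation": [-8.2, 10.2, 7.4], "jaw": 0}
    - {"offset": [1.7, -15.2, -3.5], "rotation": [-10.3, 12.7, 9.3], "jaw": 0}

```text
t: 5.55
ee_pos: [0.6057, -0.2968, 0.1836]
tool_rot: [1.209, -2.092, 0.501]
contact_force: [-0.7, 1.2, -2.0]
gripper_width: 0.653
grasp_force: 43.1
```

Call:
step_arm:
  series:
    - {"offset": [0, 0, 0], "rotation": [0, 0, 0], "jaw": 0}
    - {"offset": [0, 0, 0], "rotation": [0, 0, 0], "jaw": 0}

```text
t: 5.75
ee_pos: [0.6053, -0.2954, 0.1832]
tool_rot: [1.208, -2.095, 0.498]
contact_force: [-0.6, 0.1, -0.6]
gripper_width: 0.654
grasp_force: 43.3
```

```bash
cat > chk.py <<'E'
from path import *
import sys
def held(col,peg,yaw,az,tag,crop):
    """fit vertical-ish cylinder to held cup: centre at its measured z, axis tilt"""
    from meas import mask
    for n in("top","scene"):
        im,d=eyes.get_image(n);P=ptcloud(n,d);m=mask(im,col)&(P[...,2]>.045)&(P[...,2]<.35)&(np.hypot(P[...,0]-peg[0],P[...,1]-peg[1])<.08)
        p=P[m]
        def f(x):
            a=np.array([x[3],x[4],-1]);a/=np.linalg.norm(a);q=p-x[:3];t=q@a
            rad=np.linalg.norm(q-np.outer(t,a),axis=1)-.028;end=np.abs(t)-.0475
            return np.append(np.where((rad<0)&(end<0),np.maximum(rad,end),np.hypot(rad.clip(0),end.clip(0))),.002*x[3:])
        s=least_squares(f,[peg[0],peg[1],p[:,2].max()-.0475,0,0],loss="soft_l1",f_scale=.002)
        print(n,len(p),"fit",s.x.round(4),"rms",np.sqrt(np.mean(s.fun**2)).round(4),"zmax",np.percentile(p[:,2],97).round(4))
        if n=="scene":
            y,x,k=crop;cv2.imwrite(f"pics/{tag}.png",cv2.resize(im[y:y+180,x:x+200],None,fx=3.2,fy=3.2,interpolation=cv2.INTER_CUBIC))
E
python3 - <<'E'
from chk import *
pf,rf=place((.612,-.285),.10,18,70,240);delta(pf,rf);print(robot.get_obs()["ee_pos"])
held("blue",(.612,-.285),18,240,"h1",(170,140,1))
E
```

```text
offset cm [-0.   -0.12 -1.56] rot deg [-0.2  0.1  0.1] q [-0.291  0.732  1.442 -0.792  1.298 -2.552] t 5.75
[ 0.60531336 -0.29544101  0.18319895]
top 181 fit [ 0.6084 -0.281   0.1864 -0.1164  0.0297] rms 0.0034 zmax 0.2411
scene 101 fit [ 6.124e-01 -2.840e-01  1.879e-01 -2.000e-04 -1.890e-02] rms 0.001 zmax 0.2375
```

View pics/h1.png

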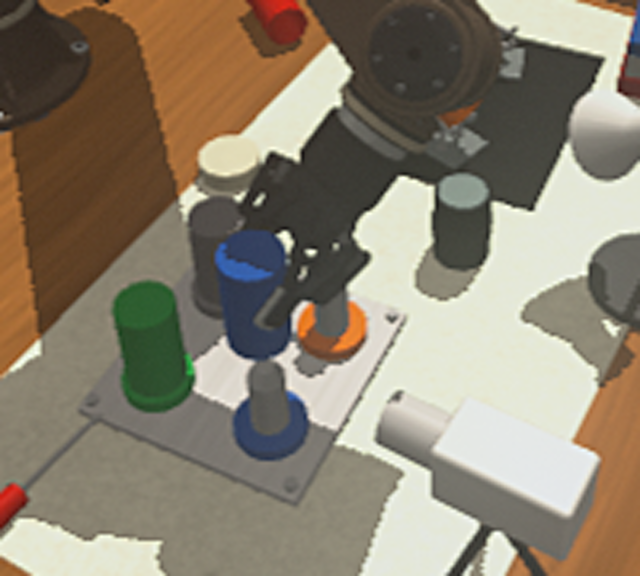

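The held blue cup is upright above the blue post. In the crop the cup is at (255,295) and the post at (268,385); the fit gives about 1° of tilt. I'll shift it by 1–2 mm and lower it.

Call:
step_arm:
  series:
    - {"offset": [0.1, -0.2, -1], "rotation": [-0.2, 0.1, 0.1], "jaw": 0}
    - {"offset": [0.1, -0.2, -2.5], "rotation": [-0.2, 0.1, 0.1], "jaw": 0}
    - {"offset": [0.1, -0.2, -4], "rotation": [-0.2, 0.1, 0.1], "jaw": 0}
    - {"offset": [0.1, -0.2, -5], "rotation": [-0.2, 0.1, 0.1], "jaw": 0}
    - {"offset": [0.1, -0.2, -6], "rotation": [-0.2, 0.1, 0.1], "jaw": 0}

```text
t: 6.35
ee_pos: [0.6069, -0.2974, 0.1237]
tool_rot: [1.208, -2.091, 0.505]
contact_force: [-0.6, 0.5, -0.9]
gripper_width: 0.654
grasp_force: 43.2
```

Call:
step_arm:
  series:
    - {"offset": [0, 0, -0.8], "rotation": [0, 0, 0], "jaw": 0}
    - {"offset": [0, 0, -1.6], "rotation": [0, 0, 0], "jaw": 0}
    - {"offset": [0, 0, -2.4], "rotation": [0, 0, 0], "jaw": 0}
    - {"offset": [0, 0, -3.2], "rotation": [0, 0, 0], "jaw": 0}
    - {"offset": [0, 0, -4], "rotation": [0, 0, 0], "jaw": 0}

```text
t: 6.85
ee_pos: [0.6071, -0.2976, 0.0846]
tool_rot: [1.208, -2.092, 0.506]
contact_force: [0.1, 0.6, -1.6]
gripper_width: 0.655
grasp_force: 43.2
```

```bash
python3 - <<'E'
from chk import *
pf,rf=place((.613,-.286),.0,18,70,240);delta(pf,rf);print(robot.get_obs()["contact_force"])
held("blue",(.612,-.285),18,240,"h2",(170,140,1))
E
```

```text
offset cm [-0.08 -0.01 -1.7 ] rot deg [ 0.1  0.2 -0.1] q [-0.292  0.854  1.487 -0.841  1.182 -2.422] t 6.85
[ 0.1367332   0.56184588 -1.61379146]
top 162 fit [ 0.6122 -0.2853  0.0876 -0.0665 -0.0738] rms 0.0043 zmax 0.1422
scene 47 fit [ 0.6107 -0.2864  0.0871  0.0096 -0.0123] rms 0.0011 zmax 0.1371
```

Call:
step_arm:
  series:
    - {"offset": [0, 0, -0.4], "rotation": [0, 0, 0], "jaw": 0}
    - {"offset": [0, 0, -0.7], "rotation": [0, 0, 0], "jaw": 0}
    - {"offset": [0, 0, -0.9], "rotation": [0, 0, 0], "jaw": 0}
    - {"offset": [0, 0, -1.1], "rotation": [0, 0, 0], "jaw": 0}
    - {"offset": [0, 0, -1.2], "rotation": [0, 0, 0], "jaw": 0}

```text
t: 7.45
ee_pos: [0.607, -0.2975, 0.073]
tool_rot: [1.208, -2.092, 0.506]
contact_force: [-0.6, -0.4, -1.6]
gripper_width: 0.65
grasp_force: 43.3
```

Call:
step_arm:
  series:
    - {"offset": [0, 0, -0.05], "rotation": [0, 0, 0], "jaw": 0}
    - {"offset": [0, 0, -0.1], "rotation": [0, 0, 0], "jaw": 0}
    - {"offset": [0, 0, -0.15], "rotation": [0, 0, 0], "jaw": 0}
    - {"offset": [0, 0, -0.2], "rotation": [0, 0, 0], "jaw": 0}

```text
t: 7.85
ee_pos: [0.607, -0.2976, 0.0711]
tool_rot: [1.208, -2.092, 0.506]
contact_force: [0.2, -0.2, -1.5]
gripper_width: 0.653
grasp_force: 43.3
```

Call:
step_arm:
  series:
    - {"offset": [0, 0, -0.05], "rotation": [0, 0, 0], "jaw": 0}
    - {"offset": [0, 0, -0.1], "rotation": [0, 0, 0], "jaw": 0}
    - {"offset": [0, 0, -0.1], "rotation": [0, 0, 0], "jaw": 0}

```text
t: 8.15
ee_pos: [0.607, -0.2977, 0.0704]
tool_rot: [1.208, -2.092, 0.506]
contact_force: [-0.7, -0.6, 2.3]
gripper_width: 0.648
grasp_force: 43.3
```

Contact begins at about TCP z 0.0705. I'll press down a little more so the rim seats.

Call:
step_arm:
  series:
    - {"offset": [0, 0, -0.05], "rotation": [0, 0, 0], "jaw": 0}
    - {"offset": [0, 0, -0.1], "rotation": [0, 0, 0], "jaw": 0}
    - {"offset": [0, 0, -0.1], "rotation": [0, 0, 0], "jaw": 0}

```text
t: 8.45
ee_pos: [0.607, -0.2979, 0.0703]
tool_rot: [1.207, -2.091, 0.507]
contact_force: [-2.2, 1.0, 7.6]
gripper_width: 0.651
grasp_force: 43.6
```

```bash
python3 - <<'E'
from chk import *
o=robot.get_obs();print(o["ee_pos"],o["contact_force"],o["torque"])
held("blue",(.612,-.285),18,240,"h3",(170,140,1))
E
```

```text
[ 0.60695444 -0.29788064  0.07026113] [-2.19006037  1.00156117  7.57210485] [-0.181375    0.6959614  -0.19740577]
top 155 fit [ 0.6112 -0.2826  0.0732 -0.0823  0.0944] rms 0.0037 zmax 0.1277
scene 43 fit [ 0.6162 -0.2862  0.0737  0.0016 -0.0217] rms 0.0013 zmax 0.1237
```

View pics/h3.png

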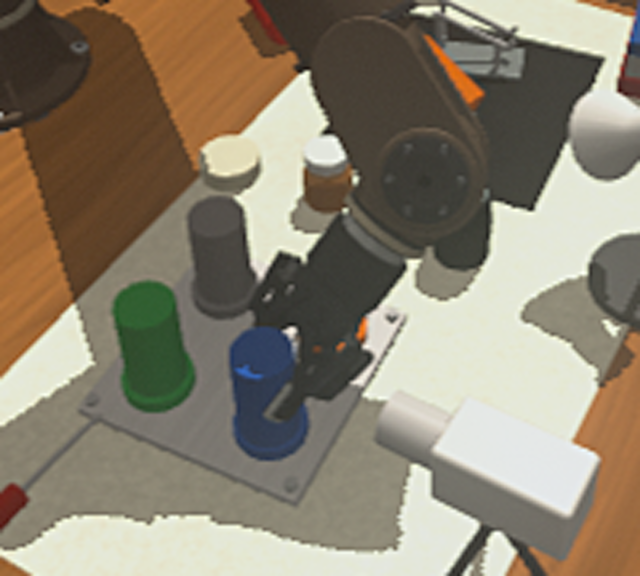

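The rim is on the collar: fitted centre z is 0.0735, as it should be, and the cup stands straight in the crop at (265,390). Releasing, then backing out.

Call:
step_arm:
  series:
    - {"offset": [0, 0, 0.05], "rotation": [0, 0, 0], "jaw": 0.7}
    - {"offset": [0, 0, 0.05], "rotation": [0, 0, 0], "jaw": 0.8}
    - {"offset": [0, 0, 0.05], "rotation": [0, 0, 0], "jaw": 1}
    - {"offset": [0, 0, 0.05], "rotation": [0, 0, 0], "jaw": 1}
    - {"offset": [0, 0, 0.05], "rotation": [0, 0, 0], "jaw": 1}

```text
t: 9.05
ee_pos: [0.607, -0.2975, 0.0695]
tool_rot: [1.208, -2.092, 0.505]
contact_force: [1.6, 0.8, 0.4]
gripper_width: 1.0
grasp_force: 0.0
```

Call:
step_arm:
  series:
    - {"offset": [0.3, 0.6, 0.8], "rotation": [0, 0, 0], "jaw": 1}
    - {"offset": [0.8, 1.5, 2], "rotation": [0, 0, 0], "jaw": 1}
    - {"offset": [1.4, 2.6, 3.6], "rotation": [0, 0, 0], "jaw": 1}
    - {"offset": [2.2, 4, 6], "rotation": [0, 0, 0], "jaw": 1}
    - {"offset": [3, 5.4, 9], "rotation": [0, 0, 0], "jaw": 1}

```text
t: 9.55
ee_pos: [0.6374, -0.2421, 0.1608]
tool_rot: [1.209, -2.091, 0.505]
contact_force: [-0.4, -0.7, 0.5]
gripper_width: 1.0
grasp_force: 0.0
```

```bash
python3 - <<'E'
from path import *
p,r=cup((.556,.152,.085),-15,beta=70);path(p-.12*r[:,2],r,4);print(p.round(4),r[:,2].round(3))
E
```

```text
[-3.03 10.12  0.56] [  6.7  -16.01 -16.59] q [-0.14  0.67  1.51 -0.51  1.25 -2.18] dq 0.32 err 0.0
[-3.03 10.12  0.56] [  6.7  -16.01 -16.59] q [-0.06  0.54  1.67 -0.31  1.06 -1.83] dq 0.34 err 0.0
[-3.03 10.12  0.56] [  6.7  -16.01 -16.59] q [ 0.06  0.43  1.85 -0.21  0.79 -1.42] dq 0.41 err 0.0
[-3.03 10.12  0.56] [  6.7  -16.01 -16.59] q [ 0.26  0.36  2.   -0.37  0.5  -0.75] dq 0.68 err 0.0
now [ 0.6374 -0.2421  0.1608] to [0.5161 0.1627 0.1831] t 9.55
[0.5557 0.1521 0.0703] [ 0.33  -0.089 -0.94 ]
```

Call:
step_arm:
  series:
    - {"offset": [-0.6, 2, 1], "rotation": [1.3, -3.2, -3.3], "jaw": 1}
    - {"offset": [-1.2, 4, 2], "rotation": [2.7, -6.4, -6.6], "jaw": 1}
    - {"offset": [-1.8, 6, 3], "rotation": [4, -9.6, -10], "jaw": 1}
    - {"offset": [-2.4, 8, 4], "rotation": [5.4, -12.8, -13.3], "jaw": 1}
    - {"offset": [-3, 10.1, 5], "rotation": [6.7, -16, -16.6], "jaw": 1}

```text
t: 10.05
ee_pos: [0.6072, -0.1409, 0.2113]
tool_rot: [0.912, -2.519, 0.442]
contact_force: [0.8, 0.6, -0.3]
gripper_width: 1.001
grasp_force: 0.0
```

Call:
step_arm:
  series:
    - {"offset": [-0.6, 2, 0], "rotation": [1.3, -3.2, -3.3], "jaw": 1}
    - {"offset": [-1.2, 4, 0], "rotation": [2.7, -6.4, -6.6], "jaw": 1}
    - {"offset": [-1.8, 6, 0], "rotation": [4, -9.6, -10], "jaw": 1}
    - {"offset": [-2.4, 8, 0], "rotation": [5.4, -12.8, -13.3], "jaw": 1}
    - {"offset": [-3, 10.1, 0], "rotation": [6.7, -16, -16.6], "jaw": 1}

```text
t: 10.55
ee_pos: [0.577, -0.04, 0.211]
tool_rot: [0.541, -2.9, 0.351]
contact_force: [0.1, -0.1, 0.2]
gripper_width: 1.001
grasp_force: 0.0
```

Call:
step_arm:
  series:
    - {"offset": [-0.6, 2, 0], "rotation": [1.3, -3.2, -3.3], "jaw": 1}
    - {"offset": [-1.2, 4, 0], "rotation": [2.7, -6.4, -6.6], "jaw": 1}
    - {"offset": [-1.8, 6, 0], "rotation": [4, -9.6, -10], "jaw": 1}
    - {"offset": [-2.4, 8, 0], "rotation": [5.4, -12.8, -13.3], "jaw": 1}
    - {"offset": [-3, 10.1, 0], "rotation": [6.7, -16, -16.6], "jaw": 1}

```text
t: 11.05
ee_pos: [0.5469, 0.061, 0.211]
tool_rot: [-0.08, 3.042, -0.217]
contact_force: [0.3, -0.2, -0.8]
gripper_width: 0.999
grasp_force: 0.0
```

```bash
python3 - <<'E'
from path import *
from chk import held
p,r=cup((.556,.152,.085),-15,beta=70);path(p-.12*r[:,2],r,2)
held("blue",(.612,-.285),18,240,"b1",(170,140,1))
E
```

```text
[-1.54  5.09 -1.39] [ 3.3  -7.91 -8.22] q [ 0.15  0.36  1.92 -0.22  0.68 -1.16] dq 0.29 err 0.0
[-1.54  5.09 -1.39] [ 3.3  -7.91 -8.22] q [ 0.26  0.36  2.   -0.37  0.5  -0.75] dq 0.41 err 0.0
now [0.5469 0.061  0.211 ] to [0.5161 0.1627 0.1831] t 11.05
top 187 fit [ 0.6117 -0.2878  0.0736 -0.0429 -0.0108] rms 0.0028 zmax 0.1257
scene 244 fit [ 0.6141 -0.2858  0.0738  0.0049 -0.0022] rms 0.0014 zmax 0.1238
```

Blue stands straight at z 0.0737. On to orange.

Call:
step_arm:
  series:
    - {"offset": [-0.7, 2.3, 0], "rotation": [1.5, -3.6, -3.7], "jaw": 1}
    - {"offset": [-1.4, 4.6, -0.4], "rotation": [3, -7.1, -7.4], "jaw": 1}
    - {"offset": [-2.1, 6.9, -1], "rotation": [4.5, -10.7, -11.1], "jaw": 1}
    - {"offset": [-2.7, 9, -2], "rotation": [5.8, -14, -14.6], "jaw": 1}
    - {"offset": [-3.1, 10.2, -2.8], "rotation": [6.6, -15.8, -16.4], "jaw": 1}

```text
t: 11.65
ee_pos: [0.5157, 0.1628, 0.1822]
tool_rot: [0.362, 2.773, -0.064]
contact_force: [-0.7, 0.2, 0.1]
gripper_width: 1.0
grasp_force: 0.0
```

Call:
step_arm:
  series:
    - {"offset": [0, 0, 0], "rotation": [0, 0, 0], "jaw": 1}
    - {"offset": [0, 0, 0], "rotation": [0, 0, 0], "jaw": 1}

```text
t: 11.85
ee_pos: [0.5166, 0.1615, 0.1823]
tool_rot: [0.358, 2.776, -0.067]
contact_force: [0.6, 0.6, 0.1]
gripper_width: 0.998
grasp_force: 0.0
```

```bash
python3 - <<'E'
from path import *
p,r=cup((.556,.152,.085),-15,beta=70);path(p,r,2)
E
```

```text
[ 1.96 -0.47 -5.6 ] [ 0.05 -0.13 -0.13] q [ 0.24  0.47  2.02 -0.46  0.38 -0.67] dq 0.12 err 0.0
[ 1.96 -0.47 -5.6 ] [ 0.05 -0.13 -0.13] q [ 0.22  0.59  2.02 -0.63  0.28 -0.5 ] dq 0.17 err 0.0
now [0.5166 0.1615 0.1823] to [0.5557 0.1521 0.0703] t 11.85
```

Call:
step_arm:
  series:
    - {"offset": [0.8, -0.2, -2.3], "rotation": [0, 0, 0], "jaw": 1}
    - {"offset": [1.6, -0.4, -4.6], "rotation": [0, 0, 0], "jaw": 1}
    - {"offset": [2.4, -0.6, -6.9], "rotation": [0, 0, 0], "jaw": 1}
    - {"offset": [3.2, -0.8, -9.2], "rotation": [0, -0.2, -0.2], "jaw": 1}
    - {"offset": [3.9, -0.9, -11.2], "rotation": [0, -0.2, -0.2], "jaw": 1}

```text
t: 12.35
ee_pos: [0.5565, 0.1513, 0.0692]
tool_rot: [0.367, 2.771, -0.068]
contact_force: [-0.4, -0.3, -0.2]
gripper_width: 1.004
grasp_force: 0.0
```

Call:
step_arm:
  series:
    - {"offset": [0, 0, 0], "rotation": [0, 0, 0], "jaw": 1}
    - {"offset": [0, 0, 0], "rotation": [0, 0, 0], "jaw": 1}

```text
t: 12.55
ee_pos: [0.5556, 0.1517, 0.0702]
tool_rot: [0.367, 2.771, -0.067]
contact_force: [-0.5, -0.4, 0.5]
gripper_width: 0.998
grasp_force: 0.0
```

```bash
python3 - <<'E'
from h import *
p,r=cup((.556,.152,.085),-15,beta=70);delta(p,r)
im,d=eyes.get_image("scene");cv2.imwrite("pics/g2.png",cv2.resize(im[110:270,200:360],None,fx=3.5,fy=3.5,interpolation=cv2.INTER_CUBIC))
E
```

```text
offset cm [0.01 0.03 0.01] rot deg [ 0.1 -0.1  0.1] q [ 0.224  0.587  2.017 -0.628  0.279 -0.5  ] t 12.55
```

View pics/g2.png

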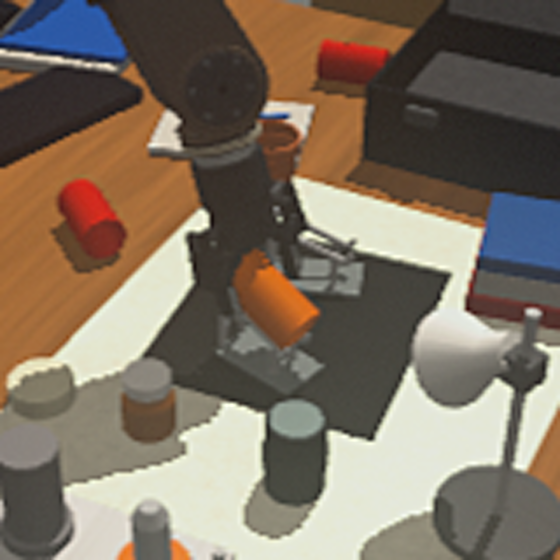

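```bash
python3 - <<'E'
from h import *
c=cal("scene");Rc=rot(c);o=robot.get_obs();Rt=R.from_rotvec(o["tool_rot"]).as_matrix()
def pr(P):
    q=Rc.T@(P-c["xyz"]);return ((np.array([c["fx"]*q[0]/q[2]+c["cx"],c["fy"]*q[1]/q[2]+c["cy"]])-[200,110])*3.5).round()
for n,v in dict(tip=[0,0,0],grasp=[0,0,-.019],tipR=[0,.045,0],tipL=[0,-.045,0]).items():print(n,pr(o["ee_pos"]+Rt@v))
y=np.radians(-15);a=np.array([np.cos(.436)*np.cos(y),np.cos(.436)*np.sin(y),-np.sin(.436)])
for s in(-.0475,0,.0475):print("axis",s,pr(np.array([.556,.152,.085])+s*a))
E
```

```text
tip [266. 308.]
grasp [261. 292.]
tipR [294. 288.]
tipL [236. 328.]
axis -0.0475 [236. 264.]
axis 0 [266. 297.]
axis 0.0475 [297. 330.]
```

The orange cup lies at crop pixel (275,300). The near finger's tip projects to (236,328), beside the cup, so the fingers straddle it. Closing and lifting.

Call:
step_arm:
  series:
    - {"offset": [0, 0, 0], "rotation": [0, 0, 0], "jaw": 0}
    - {"offset": [0, 0, 0], "rotation": [0, 0, 0], "jaw": 0}
    - {"offset": [0, 0, 0], "rotation": [0, 0, 0], "jaw": 0}
    - {"offset": [0, 0, 0], "rotation": [0, 0, 0], "jaw": 0}
    - {"offset": [0, 0, 0], "rotation": [0, 0, 0], "jaw": 0}
  newtons: 40

```text
t: 13.1
ee_pos: [0.5553, 0.1522, 0.071]
tool_rot: [0.367, 2.77, -0.066]
contact_force: [-2.3, -3.3, 8.4]
gripper_width: 0.656
grasp_force: 40.7
```

Call:
step_arm:
  series:
    - {"offset": [0, 0, 0], "rotation": [0, 0, 0], "jaw": 0}
    - {"offset": [0, 0, 0], "rotation": [0, 0, 0], "jaw": 0}
    - {"offset": [0, 0, 0.7], "rotation": [0, 0, 0], "jaw": 0}
    - {"offset": [0, 0, 1.5], "rotation": [0, 0, 0], "jaw": 0}
    - {"offset": [0, 0, 3], "rotation": [0, 0, 0], "jaw": 0}

```text
t: 13.6
ee_pos: [0.5545, 0.1524, 0.0998]
tool_rot: [0.366, 2.773, -0.067]
contact_force: [0.2, -0.5, 0.0]
gripper_width: 0.651
grasp_force: 42.6
```

Call:
step_arm:
  series:
    - {"offset": [0, 0, 3], "rotation": [0, 0, 0], "jaw": 0}
    - {"offset": [0, 0, 6], "rotation": [0, 0, 0], "jaw": 0}
    - {"offset": [0, 0, 9], "rotation": [0, 0, 0], "jaw": 0}
    - {"offset": [0, 0, 12], "rotation": [0, 0, 0], "jaw": 0}
    - {"offset": [0, 0, 12], "rotation": [0, 0, 0], "jaw": 0}

```text
t: 14.1
ee_pos: [0.5561, 0.1529, 0.2241]
tool_rot: [0.366, 2.765, -0.062]
contact_force: [0.4, -0.4, -0.9]
gripper_width: 0.658
grasp_force: 42.7
```

```bash
python3 - <<'E'
from path import *
pf,rf=place((.605,-.166),.12,-15,70,255);path(pf,rf,4)
pf,rf=place((.605,-.166),.0,-15,70,255);print(ik(pf,rf,[-.1,.85,1.6,-.9,1.1,-2.3]))
E
```

```text
[ 1.14 -8.3  -0.91] [-9.   15.54 19.84] q [ 0.08  0.41  1.77 -0.23  0.87 -1.47] dq 0.59 err 0.0
[ 1.14 -8.3  -0.91] [-9.   15.54 19.84] q [-0.    0.5   1.67 -0.36  1.08 -1.88] dq 0.42 err 0.0
[ 1.14 -8.3  -0.91] [-9.   15.54 19.84] q [-0.06  0.58  1.61 -0.57  1.19 -2.23] dq 0.35 err 0.0
[ 1.14 -8.3  -0.91] [-9.   15.54 19.84] q [-0.11  0.65  1.61 -0.85  1.19 -2.53] dq 0.3 err 0.0
now [0.5561 0.1529 0.2241] to [ 0.6015 -0.179   0.1876] t 14.1
(array([-0.10882621,  0.81553056,  1.66629639, -0.932438  ,  1.05564232,
       -2.3407732 ]), np.float64(1.6275869541004792e-13))
```

Call:
step_arm:
  series:
    - {"offset": [0.2, -1.7, 0], "rotation": [-1.8, 3.1, 4], "jaw": 0}
    - {"offset": [0.5, -3.3, 0], "rotation": [-3.6, 6.2, 7.9], "jaw": 0}
    - {"offset": [0.7, -5, 0], "rotation": [-5.4, 9.3, 11.9], "jaw": 0}
    - {"offset": [0.9, -6.6, 0], "rotation": [-7.2, 12.4, 15.9], "jaw": 0}
    - {"offset": [1.1, -8.3, 0], "rotation": [-9, 15.5, 19.8], "jaw": 0}

```text
t: 14.6
ee_pos: [0.5656, 0.0688, 0.2191]
tool_rot: [-0.182, 3.027, -0.265]
contact_force: [-0.4, 0.9, -1.5]
gripper_width: 0.654
grasp_force: 42.7
```

Call:
step_arm:
  series:
    - {"offset": [0.2, -1.7, 0], "rotation": [-1.8, 3.1, 4], "jaw": 0}
    - {"offset": [0.5, -3.3, 0], "rotation": [-3.6, 6.2, 7.9], "jaw": 0}
    - {"offset": [0.7, -5, 0], "rotation": [-5.4, 9.3, 11.9], "jaw": 0}
    - {"offset": [0.9, -6.6, 0], "rotation": [-7.2, 12.4, 15.9], "jaw": 0}
    - {"offset": [1.1, -8.3, 0], "rotation": [-9, 15.5, 19.8], "jaw": 0}

```text
t: 15.1
ee_pos: [0.5768, -0.0141, 0.219]
tool_rot: [0.731, -2.867, 0.436]
contact_force: [-0.4, 0.1, 0.4]
gripper_width: 0.657
grasp_force: 42.7
```

Call:
step_arm:
  series:
    - {"offset": [0.2, -1.7, 0], "rotation": [-1.8, 3.1, 4], "jaw": 0}
    - {"offset": [0.5, -3.3, 0], "rotation": [-3.6, 6.2, 7.9], "jaw": 0}
    - {"offset": [0.7, -5, 0], "rotation": [-5.4, 9.3, 11.9], "jaw": 0}
    - {"offset": [0.9, -6.6, 0], "rotation": [-7.2, 12.4, 15.9], "jaw": 0}
    - {"offset": [1.1, -8.3, 0], "rotation": [-9, 15.5, 19.8], "jaw": 0}

```text
t: 15.6
ee_pos: [0.5878, -0.097, 0.2189]
tool_rot: [1.162, -2.429, 0.549]
contact_force: [-0.1, -0.5, -0.8]
gripper_width: 0.655
grasp_force: 42.7
```

```bash
python3 - <<'E'
from path import *
pf,rf=place((.605,-.166),.12,-15,70,255);path(pf,rf,1)
E
```

```text
[ 1.37 -8.2  -3.13] [-8.6  15.44 19.63] q [-0.11  0.65  1.61 -0.85  1.19 -2.53] dq 0.28 err 0.0
now [ 0.5878 -0.097   0.2189] to [ 0.6015 -0.179   0.1876] t 15.6
```

Call:
step_arm:
  series:
    - {"offset": [0.3, -1.7, 0], "rotation": [-1.7, 3.1, 3.9], "jaw": 0}
    - {"offset": [0.6, -3.3, -0.5], "rotation": [-3.4, 6.2, 7.8], "jaw": 0}
    - {"offset": [0.9, -5, -1.2], "rotation": [-5.2, 9.3, 11.8], "jaw": 0}
    - {"offset": [1.1, -6.6, -2.2], "rotation": [-6.9, 12.4, 15.7], "jaw": 0}
    - {"offset": [1.4, -8.2, -3.1], "rotation": [-8.6, 15.4, 19.6], "jaw": 0}

```text
t: 16.1
ee_pos: [0.6018, -0.1789, 0.1875]
tool_rot: [1.491, -1.943, 0.617]
contact_force: [0.8, 0.5, -1.6]
gripper_width: 0.654
grasp_force: 42.7
```

Call:
step_arm:
  series:
    - {"offset": [0, 0, 0], "rotation": [0, 0, 0], "jaw": 0}
    - {"offset": [0, 0, 0], "rotation": [0, 0, 0], "jaw": 0}

```text
t: 16.3
ee_pos: [0.6017, -0.1781, 0.1882]
tool_rot: [1.486, -1.95, 0.617]
contact_force: [-0.2, 0.2, -0.7]
gripper_width: 0.655
grasp_force: 42.7
```

```bash
python3 - <<'E'
from chk import *
pf,rf=place((.605,-.166),.12,-15,70,255);delta(pf,rf)
held("orange",(.605,-.166),-15,255,"h4",(150,150,1))
E
```

```text
offset cm [-0.02 -0.08 -0.06] rot deg [-0.1  0.3  0.3] q [-0.109  0.65   1.609 -0.846  1.195 -2.527] t 16.3
top 174 fit [ 0.6032 -0.1639  0.191  -0.0496  0.013 ] rms 0.0033 zmax 0.2447
scene 185 fit [ 0.6045 -0.1655  0.1926 -0.0064 -0.0156] rms 0.0012 zmax 0.2421
```

View pics/h4.png

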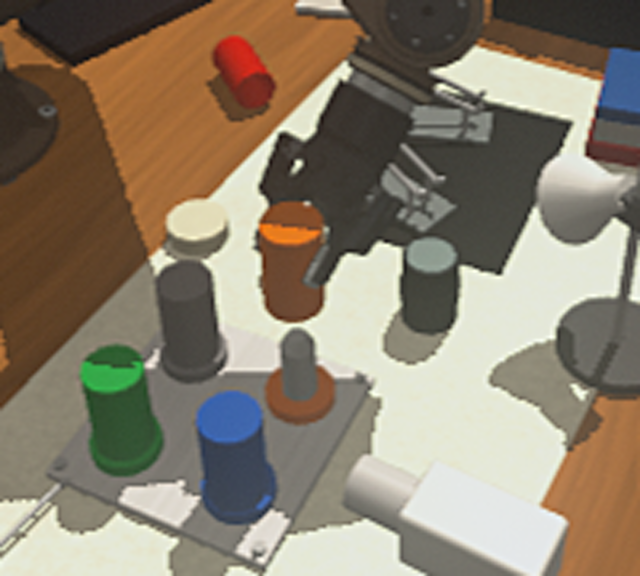

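The orange cup is upright at crop pixel (290,265), directly above its post at (298,360). The blue cup still stands straight. Lowering.

Call:
step_arm:
  series:
    - {"offset": [0.1, -0.1, -1], "rotation": [-0.1, 0.3, 0.3], "jaw": 0}
    - {"offset": [0.1, -0.1, -2.5], "rotation": [-0.1, 0.3, 0.3], "jaw": 0}
    - {"offset": [0.1, -0.1, -4], "rotation": [-0.1, 0.3, 0.3], "jaw": 0}
    - {"offset": [0.1, -0.1, -5], "rotation": [-0.1, 0.3, 0.3], "jaw": 0}
    - {"offset": [0.1, -0.1, -6], "rotation": [-0.1, 0.3, 0.3], "jaw": 0}

```text
t: 16.9
ee_pos: [0.6029, -0.1795, 0.1271]
tool_rot: [1.492, -1.939, 0.617]
contact_force: [0.4, -0.2, -1.6]
gripper_width: 0.654
grasp_force: 42.7
```

Call:
step_arm:
  series:
    - {"offset": [0, 0, -0.9], "rotation": [0, 0, 0], "jaw": 0}
    - {"offset": [0, 0, -1.8], "rotation": [0, 0, 0], "jaw": 0}
    - {"offset": [0, 0, -2.7], "rotation": [0, 0, 0], "jaw": 0}
    - {"offset": [0, 0, -3.5], "rotation": [0, 0, 0], "jaw": 0}
    - {"offset": [0, 0, -4.2], "rotation": [0, 0, 0], "jaw": 0}

```text
t: 17.4
ee_pos: [0.603, -0.1796, 0.086]
tool_rot: [1.492, -1.94, 0.618]
contact_force: [-0.3, -0.5, -0.6]
gripper_width: 0.653
grasp_force: 42.7
```

Call:
step_arm:
  series:
    - {"offset": [0, 0, -0.3], "rotation": [0, 0, 0], "jaw": 0}
    - {"offset": [0, 0, -0.5], "rotation": [0, 0, 0], "jaw": 0}
    - {"offset": [0, 0, -0.7], "rotation": [0, 0, 0], "jaw": 0}
    - {"offset": [0, 0, -0.9], "rotation": [0, 0, 0], "jaw": 0}
    - {"offset": [0, 0, -0.9], "rotation": [0, 0, 0], "jaw": 0}

```text
t: 17.9
ee_pos: [0.603, -0.1795, 0.0775]
tool_rot: [1.492, -1.94, 0.618]
contact_force: [0.1, -0.3, -0.9]
gripper_width: 0.651
grasp_force: 42.7
```

Call:
step_arm:
  series:
    - {"offset": [0, 0, -0.1], "rotation": [0, 0, 0], "jaw": 0}
    - {"offset": [0, 0, -0.2], "rotation": [0, 0, 0], "jaw": 0}
    - {"offset": [0, 0, -0.3], "rotation": [0, 0, 0], "jaw": 0}
    - {"offset": [0, 0, -0.4], "rotation": [0, 0, 0], "jaw": 0}
    - {"offset": [0, 0, -0.5], "rotation": [0, 0, 0], "jaw": 0}

```text
t: 18.4
ee_pos: [0.603, -0.1795, 0.0725]
tool_rot: [1.492, -1.94, 0.618]
contact_force: [-0.1, -0.7, -1.4]
gripper_width: 0.655
grasp_force: 42.7
```

Call:
step_arm:
  series:
    - {"offset": [0, 0, -0.05], "rotation": [0, 0, 0], "jaw": 0}
    - {"offset": [0, 0, -0.1], "rotation": [0, 0, 0], "jaw": 0}
    - {"offset": [0, 0, -0.15], "rotation": [0, 0, 0], "jaw": 0}
    - {"offset": [0, 0, -0.2], "rotation": [0, 0, 0], "jaw": 0}
    - {"offset": [0, 0, -0.2], "rotation": [0, 0, 0], "jaw": 0}

```text
t: 18.9
ee_pos: [0.603, -0.1796, 0.0707]
tool_rot: [1.492, -1.94, 0.618]
contact_force: [-0.3, 0.4, -0.5]
gripper_width: 0.654
grasp_force: 42.7
```

Call:
step_arm:
  series:
    - {"offset": [0, 0, -0.05], "rotation": [0, 0, 0], "jaw": 0}
    - {"offset": [0, 0, -0.1], "rotation": [0, 0, 0], "jaw": 0}
    - {"offset": [0, 0, -0.1], "rotation": [0, 0, 0], "jaw": 0}

```text
t: 19.2
ee_pos: [0.603, -0.1797, 0.0705]
tool_rot: [1.491, -1.94, 0.619]
contact_force: [-2.1, -0.3, 7.5]
gripper_width: 0.654
grasp_force: 42.9
```

```bash
python3 - <<'E'
from chk import *
o=robot.get_obs();print(o["ee_pos"],o["contact_force"])
held("orange",(.605,-.166),-15,255,"h5",(150,150,1))
E
```

```text
[ 0.60299526 -0.17973405  0.07054793] [-2.10265527 -0.31660587  7.45186158]
top 142 fit [ 0.6033 -0.1657  0.0732 -0.1113 -0.0623] rms 0.0037 zmax 0.1292
scene 62 fit [ 0.6046 -0.1651  0.0744 -0.0243  0.0258] rms 0.0012 zmax 0.1241
```

The orange cup is seated at the same height and force as blue. Releasing and backing out.

Call:
step_arm:
  series:
    - {"offset": [0, 0, 0.05], "rotation": [0, 0, 0], "jaw": 0.7}
    - {"offset": [0, 0, 0.05], "rotation": [0, 0, 0], "jaw": 0.8}
    - {"offset": [0, 0, 0.05], "rotation": [0, 0, 0], "jaw": 1}
    - {"offset": [0, 0, 0.05], "rotation": [0, 0, 0], "jaw": 1}
    - {"offset": [0, 0, 0.05], "rotation": [0, 0, 0], "jaw": 1}

```text
t: 19.8
ee_pos: [0.603, -0.1795, 0.07]
tool_rot: [1.492, -1.94, 0.618]
contact_force: [-0.1, 0.1, 0.4]
gripper_width: 0.999
grasp_force: 0.0
```

Call:
step_arm:
  series:
    - {"offset": [0.2, 0.7, 0.8], "rotation": [0, 0, 0], "jaw": 1}
    - {"offset": [0.5, 1.8, 2], "rotation": [0, 0, 0], "jaw": 1}
    - {"offset": [0.8, 3.2, 3.6], "rotation": [0, 0, 0], "jaw": 1}
    - {"offset": [1.2, 4.8, 6], "rotation": [0, 0, 0], "jaw": 1}
    - {"offset": [1.6, 6.4, 9], "rotation": [0, 0, 0], "jaw": 1}

```text
t: 20.3
ee_pos: [0.6191, -0.1139, 0.1613]
tool_rot: [1.493, -1.939, 0.617]
contact_force: [0.1, -0.4, 0.3]
gripper_width: 1.002
grasp_force: 0.0
```

Call:
step_arm:
  series:
    - {"offset": [-1, 3, 3], "rotation": [0, 0, 0], "jaw": 1}
    - {"offset": [-2, 6, 6], "rotation": [0, 0, 0], "jaw": 1}
    - {"offset": [-3, 9, 7], "rotation": [0, 0, 0], "jaw": 1}
    - {"offset": [-4, 12, 7], "rotation": [0, 0, 0], "jaw": 1}
    - {"offset": [-4, 12, 7], "rotation": [0, 0, 0], "jaw": 1}

```text
t: 20.8
ee_pos: [0.5784, 0.0084, 0.2317]
tool_rot: [1.497, -1.939, 0.62]
contact_force: [-1.0, -0.1, 0.1]
gripper_width: 1.001
grasp_force: 0.0
```

```bash
python3 - <<'E'
from chk import *
held("orange",(.605,-.166),-15,255,"h6",(150,150,1));held("blue",(.612,-.285),18,240,"h7",(140,150,1))
D0=np.load("top0.npz");P=ptcloud("top",eyes.get_image("top")[1]);P0=ptcloud("top",D0["d"])
for n,(u,v) in dict(green=(357,188),grey=(326,190),lens=(283,147),jar=(281,187),puck=(285,217)).items():print(n,P0[v,u].round(3),P[v,u].round(3))
E
```

```text
top 154 fit [ 0.6034 -0.1666  0.0728 -0.0512 -0.0155] rms 0.0037 zmax 0.1272
scene 201 fit [ 0.6042 -0.1687  0.0739  0.0083 -0.0039] rms 0.0014 zmax 0.1242
top 188 fit [ 0.6125 -0.2874  0.0729 -0.0488 -0.0622] rms 0.0036 zmax 0.1276
scene 240 fit [ 0.6123 -0.2892  0.0737  0.0128  0.0028] rms 0.0015 zmax 0.124
green [ 0.484 -0.283  0.128] [ 0.486 -0.286  0.118]
grey [ 0.475 -0.164  0.119] [ 0.475 -0.164  0.122]
lens [0.65  0.004 0.086] [0.648 0.004 0.096]
jar [0.49  0.008 0.066] [0.489 0.009 0.073]
puck [ 0.373 -0.012  0.024] [ 0.372 -0.012  0.029]
```

View pics/h7.png

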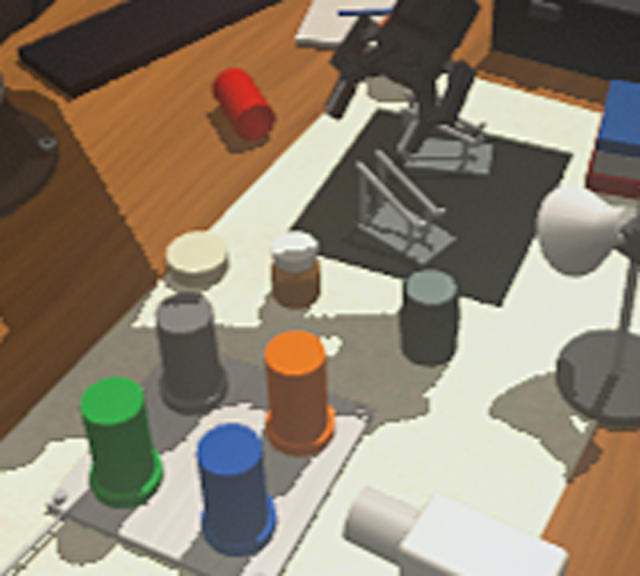

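The orange cup (297,390) and the blue cup (235,490) both stand straight on their collars. The cradles are empty, nothing else has moved, and the gripper is clear. Handing in.

```bash
python3 -c "
from h import *
print(workorder.close_job())"
```

```text
the job is handed in; nothing more can be done
None
```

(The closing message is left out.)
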